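Wind up the book press and hold the book against its back stop

ROBOT

A 6-joint arm with a two-finger parallel gripper is mounted at the origin on the work surface; the furniture and walls round the work are solid. World frame = base frame: x ahead of the robot, y to its left, z up, the work surface at z = 0. Lengths are in m, angles in rad, forces in N, time in s.
With the tool pointing down it reaches from about 0.225 to 0.725 m from the base axis. Payload 3.1 kg.
Tool frame: the origin (TCP) lies between the finger pads; the fingertips stand 22 mm ahead of it and the grasp point (between the pads) lies 3 mm ahead of it (bot.tips_ahead is the distance from the TCP to the fingertips, in m); z points along the fingers, y is the line along which they close (so a half turn about z gives the same grasp; the last joint's range is limited). The gripper opens to 85 mm and grips with 20 to 120 N. Pads are 22 mm wide; open, the fingers measure 114 mm over their backs; the gripper's body (76 mm by 85 mm) begins 54 mm behind the grasp point. The pads swing forward as they close: fully open they stand 13 mm farther back than shut.
Start: joints at [-1.32, 0.048, 0.099, 1.622, 0, 1.443], TCP at [0.194, -0.488, 0.253] pointing down, gripper open.
Joint ranges: [-2.91, 2.91], [-0.99, 1.94], [-1.21, 1.42], [-2.12, 2.29], [-1.49, 1.47], [-3.14, 3.14]. Speed limits (rad/s): [2.79, 2.79, 3.14, 3.14, 3.14, 3.14].

INTERFACE

Orientations are given as a unit quaternion [w, x, y, z].
In Python, from workcell import bot gives the robot as it stands. The module is installed in compiled form; this text tells all that it offers.
- The arm moves only by the tool send_rows, never from a script. Its argument "moves" is a list of rows, each a list of 7 numbers: the shift along the tool's x, y, z in m, then the turn, a rotation vector about the tool's x, y, z in degrees, then the opening, from 0 (shut) to 1 (fully open). In form: [[x, y, z, wx, wy, wz, grip], ...]. A call has 1 to 12 rows; each row is the pose to reach, as a shift and turn from the pose commanded when the call began, along the tool's axes at that moment; what a row does not reach only later rows make up. A row lasts 1/10 s, in which the tool goes at most 50 mm and 8.59 degrees, less where a joint would pass 70% of its speed; a pose out of reach is approached as far as the arm can. A call with a gripper value outside its range is refused whole. The fingers move at their own pace and stop on an object; "force" is the grip in N (left out, the last holds). Time passes only in rows, so rows that repeat a pose let the fingers close. It gives the time, the measured TCP pose, the force, the opening and the grip force at its end, in the units of the state.
- bot.observe(): the state, without advancing time (a new reading comes with each control period).
- bot.camera(name): name is "side" or "top"; returns a dict with "frame" (420x560x3 uint8, red, green, blue), "K" (3x3 intrinsics, pixels), "k1" (the pictures are not rectified: a ray, as slopes to the right and down, at radius r is drawn at 1 + k1 r^2 times it, then the intrinsics apply), "camera_from_world" (4x4, takes a point from world to camera coordinates). Camera axes: x right, y down, z forward; pixel columns grow to the right and rows downward; lengths in m; the calibration is good to about 2 mm. A picture is of the moment at which its call begins. There is no depth.
- bot.job_done(): hands the job in; it is judged then, once.
Trained networks look in a picture, given as the dict that the camera call returned (one of the last four; its "shot" number tells which), for a name from the list of things; names that differ only in an ending like _2 or _b are one class to them, and where a whole thing is asked for, a point or a joint stands for the part that bears it (a point fixed in the world has none). Each returns a list of dicts, best first, with "score" (0 to 1); they miss things now and then, are a little off and sometimes report something else, mostly with a low value. They report only what shows in the picture. A call takes as long as a camera call.
- bot.look_for(picture, query): "at" ([x, y, z] in m, in the coordinates of the camera as it stood for that picture, good to about 4 mm: the middle of the surface that is visible of it).
- bot.cut_out(picture, query): "pixels" (420x560 bool, what is visible of it).
- bot.spot_point(picture, query): "at" ([x, y, z] in m, in the coordinates of the camera as it stood for that picture, good to about 4 mm: a listed point, or the origin of a listed thing).
The state is a dict: "clock": time; "joints": joint angles; "qd": joint speeds; "joint_torque": joint torques, N m; "position": TCP position; "tool_rot": TCP orientation; "wrist_force": force on the tool from outside, world axes, zero at the start; "torque": the same for the moment, N m; "gripper_width": opening from 0.0 (shut) to 1.0 (fully open); "finger_force": force on a finger pad.
Only numpy, scipy, OpenCV 4.12 (cv2) and the standard library are available. Lean on these libraries where they do the work, as an engineer would, in place of code of your own. Each camera call takes 0.05 s, during which the arm holds its last target. There are 200 camera calls.

TASK

I have re-glued this book and want to clamp it in the screw press. Wind the crank to raise the platen until there is clear room for the book, then square the book up along the side guide and slide it in under the platen, and press it against the cushion of the back stop with a gentle steady push that squeezes the cushion about half way (about 8 N). Finish while still holding it there: leave the platen up, I will wind it down myself, and do not knock over or shift the other things on the desk.

Things in the scene. Friction and masses are not known exactly. Their poses are not given: they have to be found in the camera images.
- press: desk-top screw press for bookbinding, fixed. Its frame: origin on the desk under the bed; y runs along the bed to the back stop, x across it to the side guide, z up. Plywood bed x -112 to +98, y -265 to +205 mm, top at z = 22 mm. Two columns, 14 mm thick, at x = -82 and +82, y = 98 mm carry a grey crosshead 204 x 36 mm, z 90 to 116 mm (column ends to 130 mm)
- guide_mid (a point): middle of the inner face of the side guide, a low aluminium bar along the bed on the side of the press's +x: the face is at press x = +66 mm, 14 mm high above the bed, from press y = -235 to +150 mm. The aluminium channel of the back stop stands at press y 174 to 200 mm, x -59 to +63 mm, up to z = 48 mm
- cushion: dark rubber strip, 112 mm wide, 18 mm high, in the back stop's channel; origin: middle of its front face, which looks to the press's -y. Untouched it is at press (2, 160, 33.5) mm; a push moves the whole face squarely into the channel along the press's +y, 10 mm at most, with 1.6 N per mm (half way: 5 mm, 8 N); it springs back when let go
- press_screw_axis (a point): fixed point on the screw's vertical axis at the top of the crosshead, at press (0, 98, 116) mm
- platen (a joint): gap in m between the platen's flat underside and the bed; starts nearly closed (4 to 11 mm), goes up to 42 mm and stays where the screw leaves it. The platen is a plywood plate 120 x 115 mm, 13 mm thick, centred under the screw; its front edge is at press y = +40 mm. The book is 24 mm thick: a gap of 26 mm or more lets it pass
- crank (a joint): angle in rad of the crank on top of the screw; turning it anticlockwise seen from above increases it and raises platen, screw and crank together by 8 mm a turn. It stays where it is left; turning it takes about 1 N at the handle
- crank_handle (a point): grip point of the crank's upright black handle, on its axis, 24 mm above its foot: a barrel 18 to 19 mm thick, 47 mm tall, turning freely on its pin 45 mm from the screw's axis; its foot is 2 mm above the crank arm, which clears the crosshead. It rises 8 mm a turn with the screw
- book_center (a point): centre of the closed black book lying flat on the front of the bed: 196 mm long (its x, along the bed), 128 mm wide, 24 mm thick, 0.3 to 0.5 kg. It starts up to 8 degrees askew, its centre 19 to 37 mm short of its place along the side guide. Along the guide the centre is at press x = +2 mm; touching the free cushion it is at y = +62 mm, the book's rear end at y = -36 mm
- dropper_bottle: small brown bottle with a dropper, 33 mm thick, 102 mm tall; stands by the bed's near long side, level with the screw; leave alone
- matchbox: matchbox 36 x 54 x 16 mm beside the bottle; leave alone
- mug: striped mug, 85 mm wide, 98 mm tall, at the left; leave alone
- pencil: green pencil 123 mm long near the robot at the right; leave alone
- tape_roll: roll of tape 96 mm wide and 48 mm tall near the robot at the left; leave alone
- book: the same book; its origin is 1 mm off the middle of its underside, its x along its 196 mm length, its z up

How it is judged:
On the way:
1. the platen is wound up clear of the book's thickness while the book is still outside (value of joint platen above 0.0245 m and y of book_center in the frame of press below -0.05 m), for 0.2 s.
At the end, for the whole second after the job is handed in: the book lies flat under the raised platen (gap still over 24.5 mm), within 5 mm of the side guide and within 2 degrees of square, and the fingers keep pressing it against the cushion with 4 to 12 N, at rest (contact force between book and cushion between 4 and 12 N and contact force between the fingers and book above 2.5 N and value of joint platen above 0.0245 m and x of book_center in the frame of press above -0.003 m and z of book_center in the frame of press below 0.038 m and angle between the x axis of book and the y axis of press, either way round below 0.035 rad and linear speed of book below 0.01 m/s); the arm keeps its last pose, push and grip.
It fails at once if the book is rammed into the stop with more than 25 N (contact force between book and cushion above 25 N).
It fails at once if another thing on the desk is shifted by more than 2 cm (distance of any of dropper_bottle, matchbox, mug, pencil, tape_roll from where it was at the start of the episode above 0.02 m).
It also fails if it takes over 72 s, if anything falls off the work surface, if the arm or the gripper's body presses on something with over 40 N, if the wrist force passes 120 N, or if a joint passes its speed limit or range.

## Working session

There is one attempt and no reset: what is moved stays moved. The work goes in short steps, Python scripts to look and compute and a tool call to move; the robot and the scene stay as the last step left them, time stands still between calls to the robot, and variables do not carry over. Pictures are saved under pics/ and viewed, at most 10 in all, crops included, and the job is handed in when it is done.

Besides the shell and the picture viewer there is one more tool, called as a command line: name --pt "numbers of a row" for each row, then --argument value for the rest. send_rows: Moves the arm, as the interface text tells. Its arguments: {"type":"object","properties":{"moves":{"type":"array","items":{"type":"array","items":{"type":"number"}}},"force":{"type":"number"}},"required":["moves"]}

```bash
mkdir -p pics; cat > h.py <<'E'
import numpy as np, cv2
from workcell import bot
from scipy.spatial.transform import Rotation as R
np.set_printoptions(precision=4,suppress=True)
def w(p,at):
    T=np.linalg.inv(p["camera_from_world"]); return T[:3,:3]@np.array(at)+T[:3,3]
def save(p,n): cv2.imwrite(f"pics/{n}.png",p["frame"][:,:,::-1])
def px(p,X):
    X=np.atleast_2d(X);T=p["camera_from_world"];c=X@T[:3,:3].T+T[:3,3];s=c[:,:2]/c[:,2:];s=s*(1+p["k1"]*(s**2).sum(1,keepdims=True))
    return s@np.diag(np.diag(p["K"])[:2])+p["K"][:2,2]
def ray(p,uv,z):
    uv=np.atleast_2d(uv).astype(float);d=(uv-p["K"][:2,2])/np.diag(p["K"])[:2];s=d.copy()
    for _ in range(20): s=d/(1+p["k1"]*(s**2).sum(1,keepdims=True))
    T=np.linalg.inv(p["camera_from_world"]);D=np.c_[s,np.ones(len(s))]@T[:3,:3].T;o=T[:3,3]
    return o+D*((z-o[2])/D[:,2:])
E
python3 - <<'E'
from h import *
s=bot.observe();print(s["clock"],s["position"],s["tool_rot"],s["gripper_width"],s["wrist_force"],bot.tips_ahead)
for n in("top","side"):
    p=bot.camera(n);save(p,n+"0");print(n,"cam",np.linalg.inv(p["camera_from_world"])[:3,3])
    for q in("press","guide_mid","cushion","press_screw_axis","crank_handle","book_center","book","dropper_bottle","matchbox","mug","pencil","tape_roll"):
        r=bot.spot_point(p,q)
        for d in r[:2]:print(q,round(d["score"],2),w(p,d["at"]),px(p,w(p,d["at"]))[0])
E
```

```text
0.0 [ 0.194  -0.4872  0.2521] [-0.0012  0.9821  0.1883 -0.0001] 1.0016062448008956 [ 0.3417 -0.254   0.3853] 0.022
top cam [0.3973 0.043  0.9869]
press 0.74 [ 0.5436  0.0415 -0.0012] [285.2066 182.2875]
press 0.39 [ 0.5066 -0.0749  0.0348] [336.687  195.9078]
guide_mid 0.95 [ 0.6093 -0.0033  0.0293] [304.6195 151.9411]
cushion 0.56 [0.5514 0.1989 0.0344] [216.464  176.8892]
press_screw_axis 0.59 [0.5502 0.1389 0.1161] [238.7338 171.1203]
crank_handle 0.41 [0.5852 0.1573 0.1661] [226.7882 149.3167]
book_center 0.56 [ 0.5053 -0.0766  0.0304] [337.1997 196.6739]
book_center 0.43 [ 0.6054 -0.0055  0.0308] [305.5893 153.4449]
book 0.81 [ 0.5081 -0.0686  0.0243] [333.3679 195.7594]
book 0.34 [ 0.5069 -0.0767  0.0311] [337.2832 195.9617]
dropper_bottle 0.72 [0.3934 0.1376 0.0005] [244.2453 246.0745]
matchbox 0.57 [ 0.4117  0.2142 -0.0001] [211.694  238.2641]
matchbox 0.29 [ 0.5431  0.0439 -0.0018] [284.1846 182.5183]
mug 0.94 [0.4861 0.309  0.0028] [171.7117 206.6814]
pencil 0.55 [ 0.3103 -0.1876  0.0006] [385.3017 282.3481]
pencil 0.44 [0.4096 0.2152 0.0002] [211.2347 239.1748]
tape_roll 0
[... 388 characters left out ...]
ew_axis 0.31 [0.5865 0.1613 0.1652] [317.8194 172.4228]
crank_handle 0.47 [0.5824 0.1616 0.1659] [315.8887 172.0849]
book_center 0.83 [ 0.4995 -0.069   0.0359] [277.7244 297.2082]
book_center 0.65 [ 0.5465  0.0459 -0.0003] [299.6363 266.125 ]
book 0.56 [ 0.5007 -0.0727  0.0263] [278.4313 301.8093]
book 0.19 [0.5853 0.1642 0.1682] [317.2452 170.4453]
dropper_bottle 0.57 [0.3971 0.1401 0.0005] [233.2077 236.2095]
matchbox 0.76 [0.4052 0.2173 0.0027] [238.4455 213.0287]
matchbox 0.31 [ 0.4999 -0.0754  0.0203] [278.0206 304.8434]
mug 0.63 [ 0.4883  0.3089 -0.0012] [273.3222 189.7004]
pencil 0.6 [ 0.3074 -0.1882 -0.0038] [174.042  362.6351]
tape_roll 0.8 [0.3087 0.2162 0.0015] [198.3127 214.1952]
```

View pics/top0.png

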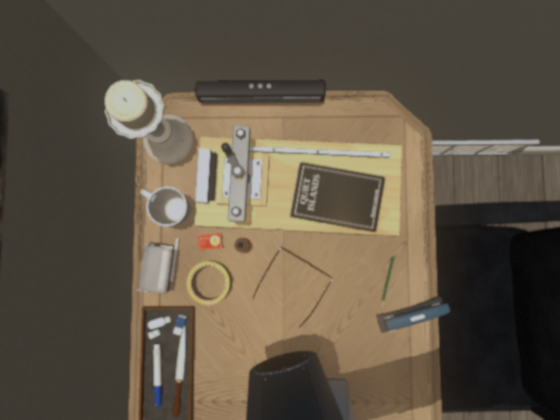

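View pics/side0.png

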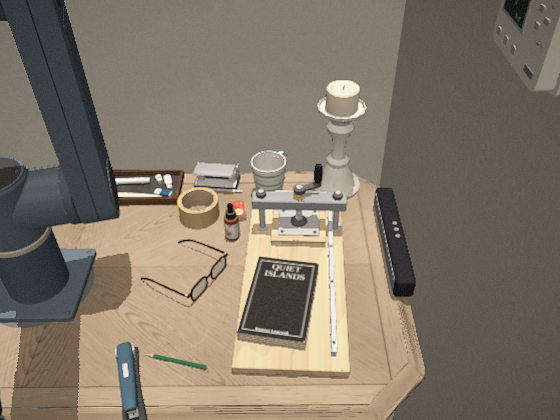

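```bash
python3 - <<'E'
from h import *
p=bot.camera("top")
r=bot.cut_out(p,"book")
m=r[0]["pixels"].astype(np.uint8);print(r[0]["score"],m.sum())
c=max(cv2.findContours(m,0,2)[0],key=cv2.contourArea)[:,0]
P=ray(p,c,0.046)[:,:2]
x=cv2.minAreaRect((P*1000).astype(np.float32));print("book rect mm",x)
g=cv2.cvtColor(p["frame"],cv2.COLOR_RGB2GRAY)
# predicted press edges
from scipy.optimize import least_squares
obs=[((66,-42.5,29),(.6093,-.0033)),((66,-42.5,29),(.6077,-.0022)),((0,98,116),(.5502,.1389)),((0,98,116),(.5416,.1397)),((0,0,0),(.5436,.0415)),((0,0,0),(.5466,.0466)),((2,160,33),(.5514,.1989))]
f=lambda v:np.concatenate([R.from_euler('z',v[2]).apply(np.array(a)/1000)[:2]+v[:2]-b for a,b in obs])
s=least_squares(f,[.545,.044,0]);print(s.x,s.fun)
M=R.from_euler('z',s.x[2])
im=p["frame"].copy();im=cv2.resize(im[80:320,130:450],None,fx=2.5,fy=2.5)
def seg(pts,col):
    q=px(p,M.apply(np.array(pts)/1000)+[s.x[0],s.x[1],0]);q=((q-[130,80])*2.5).astype(int);cv2.polylines(im,[q],True,col,1)
seg([(-112,-265,22),(98,-265,22),(98,205,22),(-112,205,22)],(255,0,0))
seg([(66,-235,36),(66,150,36)],(0,255,0))
seg([(-102,80,116),(102,80,116),(102,116,116),(-102,116,116)],(0,0,255))
cv2.imwrite("pics/top1.png",im[:,:,::-1])
E
```

```text
0.85 4842
book rect mm ((506.04620361328125, -75.14662170410156), (195.06544494628906, 127.85234069824219), 79.50395202636719)
[ 0.5441  0.0419 -0.0287] [-0.0004  0.0008  0.0012 -0.0003 -0.0033  0.0009  0.0053  0.0001  0.0005
  0.0004 -0.0025 -0.0047 -0.0007  0.0028]
```

View pics/top1.png

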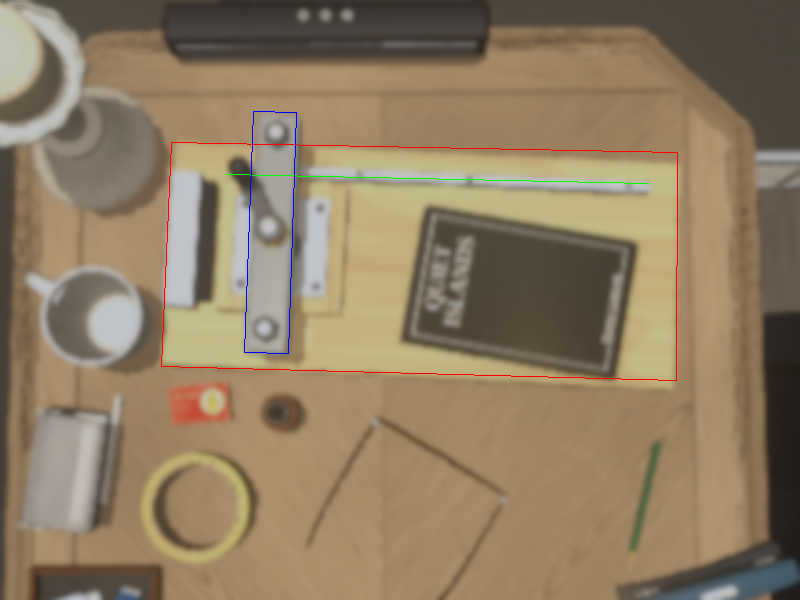

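```bash
python3 - <<'E'
from h import *
p=bot.camera("top")
im=p["frame"];hsv=cv2.cvtColor(im,cv2.COLOR_RGB2HSV)
lo,hi=[],[]
for u in range(262,386,2):
    col=hsv[135:170,u].astype(int); ok=np.where((col[:,1]<70)&(col[:,2]>90))[0]
    if len(ok): lo.append((u,135+ok.max()+.5)); hi.append((u,135+ok.min()-.5))
for n,a,z in(("foot",lo,.022),("top outer",hi,.036)):
    P=ray(p,a,z); k=np.polyfit(P[:,1],P[:,0],1);r=np.abs(P[:,0]-np.polyval(k,P[:,1]));g=r<.004
    k=np.polyfit(P[g,1],P[g,0],1);print(n,len(a),g.sum(),k,"yaw",-np.arctan(k[0]),"x at y=0",k[1])
# bed edges: saturation/hue contour
for u in (300,330,360,380): print(u,[tuple(hsv[v,u]) for v in range(222,242,2)])
v=[]
for q in range(165,230,10): print(q,[tuple(im[q,u]) for u in range(394,410,2)])
E
```

```text
Traceback (most recent call last):
TypeError: expected non-empty vector for x
```

```bash
python3 - <<'E'
from h import *
from scipy.optimize import least_squares
from scipy.ndimage import map_coordinates
def seg(a,b,n=60): return np.linspace(a,b,n)/1000
E_=[seg((98,-265,22),(98,60,22)),seg((-112,-265,22),(98,-265,22)),seg((-112,-265,22),(-112,60,22)),seg((66,-235,36),(66,60,36)),
 seg((-102,80,116),(102,80,116)),seg((-102,80,116),(-102,116,116),15),seg((102,80,116),(102,116,116),15),seg((-102,116,116),(102,116,116))]
E_=np.vstack(E_)
ps=[bot.camera(n) for n in("top","side")]
D=[]
for p in ps:
    e=cv2.Canny(cv2.cvtColor(p["frame"],cv2.COLOR_RGB2GRAY),40,110); D.append(cv2.distanceTransform(255-e,cv2.DIST_L2,5))
def f(v,ks=(0,1)):
    W=R.from_euler('z',v[2]).apply(E_)+[v[0],v[1],0]
    return np.concatenate([np.minimum(map_coordinates(D[k],px(ps[k],W)[:,::-1].T,order=1,mode='nearest'),6) for k in ks])
for ks in((0,),(1,),(0,1)):
    best=min((least_squares(f,[.544+a,.042+b,y],args=(ks,),loss='soft_l1',diff_step=1e-4,x_scale=[.01,.01,.05]) for y in(-.02,-.035,-.05,-.065) for a in(-.003,.003) for b in (-.003,.003)),key=lambda s:s.cost)
    print(ks,best.x,best.cost,np.median(f(best.x,ks)))
v=best.x
p=ps[0];W=R.from_euler('z',v[2]).apply(E_)+[v[0],v[1],0]
im=cv2.resize(p["frame"][80:320,130:450],None,fx=2.5,fy=2.5)
for q in px(p,W): cv2.circle(im,tuple(((q-[130,80]+.5)*2.5).astype(int)),1,(255,0,0),-1)
cv2.imwrite("pics/top2.png",im[:,:,::-1])
E
```

```text
(0,) [ 0.5426  0.0431 -0.051 ] 77.49132108688354 0.42084268
(1,) [ 0.5409  0.0435 -0.048 ] 65.71327137947083 0.4917971
(0, 1) [ 0.5419  0.0432 -0.0504] 155.20945513248444 0.4693122
```

View pics/top2.png

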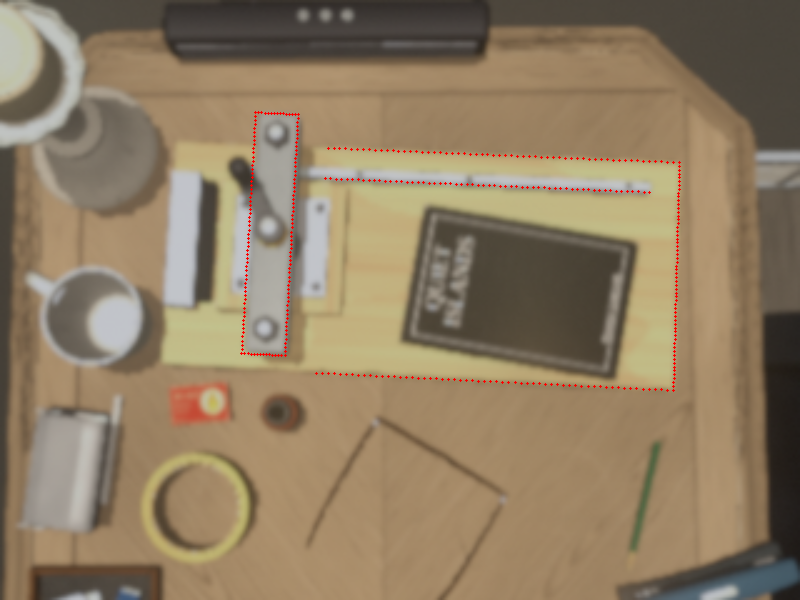

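```bash
cat >> h.py <<'E'
PX,PY,PW=.5419,.0432,-.0504
def P2W(a): return R.from_euler('z',PW).apply(np.array(a,float)/1000)+[PX,PY,0]
def W2P(a): return R.from_euler('z',-PW).apply(np.array(a,float)-[PX,PY,0])*1000
def toolR():
    q=bot.observe()["tool_rot"]; return R.from_quat([q[1],q[2],q[3],q[0]])
def yaw(): x=toolR().apply([1,0,0]); return np.degrees(np.arctan2(x[1],x[0]))
def sh(t): return toolR().inv().apply(np.array(t)-bot.observe()["position"])
def st():
    s=bot.observe();print("t",s["clock"],"pos",s["position"],"press",W2P(s["position"]),"yaw",yaw(),"z",toolR().apply([0,0,1]),"F",s["wrist_force"],"g",s["gripper_width"],s["finger_force"],"j",s["joints"])
E
python3 - <<'E'
from h import *
st();c=P2W([0,98,116]);print("screw",c)
for n in("top","side"):
    p=bot.camera(n)
    m=bot.cut_out(p,"crank_handle");k=m[0]["pixels"];vu=np.argwhere(k);print(n,m[0]["score"],k.sum(),vu.min(0),vu.max(0),vu.mean(0))
    for a in (15,21,27,33,39,45):
        h=c+np.array([.045*np.cos(np.radians(a)),.045*np.sin(np.radians(a)),0]);h[2]=.187;g=h.copy();g[2]=.143;print(a,px(p,h),px(p,g))
print(sh([.587,.1615,.235]))
E
```

```text
t 1.55 pos [ 0.1941 -0.4878  0.2533] press [-320.571  -547.8099  253.2956] yaw 21.702115873512934 z [-0.      0.0001 -1.    ] F [-0.1358  0.1743  1.0464] g 1.0008415189891615 0.0 j [-1.3198  0.048   0.0992  1.622   0.      1.443 ]
screw [0.5468 0.1411 0.116 ]
top 0.53 91 [142 221] [153 230] [147.7692 225.6593]
15 [[227.6934 144.2712]] [[230.61  149.386]]
21 [[225.3764 145.0263]] [[228.4116 150.1027]]
27 [[223.1484 146.0154]] [[226.2977 151.0416]]
33 [[221.0335 147.2279]] [[224.2914 152.1927]]
39 [[219.0547 148.6508]] [[222.4143 153.5436]]
45 [[217.2333 150.2687]] [[220.6868 155.0796]]
side 0.53 142 [164 314] [183 322] [173.5915 318.0775]
15 [[320.2639 166.5421]] [[319.4704 183.1287]]
21 [[319.4352 165.2573]] [[318.6652 181.8284]]
27 [[318.3959 164.0336]] [[317.6544 180.5894]]
33 [[317.1587 162.8832]] [[316.4505 179.4244]]
39 [[315.7381 161.8177]] [[315.0675 178.3449]]
45 [[314.1502 160.8473]] [[313.5212 177.3614]]
[ 0.6051 -0.458   0.0183]
```

send_rows --pt "0.025 -0.019 0 0 0 -7.7 1" --pt "0.05 -0.038 0 0 0 -15.4 1" --pt "0.076 -0.057 0 0 0 -23 1" --pt "0.101 -0.076 0 0 0 -30.7 1" --pt "0.126 -0.095 0 0 0 -38.3 1" --pt "0.151 -0.114 0 0 0 -46 1" --pt "0.177 -0.133 0 0 0 -53.7 1" --pt "0.202 -0.152 0 0 0 -61.3 1" --pt "0.227 -0.171 0 0 0 -69 0.8" --pt "0.252 -0.19 0 0 0 -76.7 0.7" --pt "0.278 -0.209 0 0 0 -84.3 0.6" --pt "0.303 -0.228 0 0 0 -92 0.5"

```text
clock: 2.95
position: [0.3919, -0.1627, 0.2535]
tool_rot: [0.0, 0.545, 0.839, 0.0]
wrist_force: [0.7, -0.1, -0.1]
gripper_width: 0.501
finger_force: 0.0
```

```bash
python3 - <<'E'
from h import *
st();print(sh([.5879,.1594,.235]))
E
```

```text
t 2.95 pos [ 0.3919 -0.1627  0.2535] press [-139.4099 -213.2311  253.5038] yaw 114.01740375498447 z [ 0.0006 -0.0004 -1.    ] F [ 0.7308 -0.0542 -0.0524] g 0.5010988489407648 0.0 j [-0.5519 -0.2139 -0.1456  1.6384  0.      0.5997]
[0.2145 0.3101 0.0185]
```

send_rows --pt "0.0195 0.028 0 0 0 -8.2 0.45" --pt "0.039 0.056 0 0 0 -16.4 0.45" --pt "0.0585 0.085 0 0 0 -24.5 0.45" --pt "0.078 0.113 0 0 0 -32.7 0.45" --pt "0.0975 0.141 0 0 0 -40.9 0.45" --pt "0.117 0.169 0 0 0 -49.1 0.45" --pt "0.1365 0.197 0 0 0 -57.3 0.45" --pt "0.156 0.2255 0 0 0 -65.5 0.45" --pt "0.1755 0.254 0.005 0 0 -73.6 0.45" --pt "0.195 0.282 0.01 0 0 -81.8 0.45" --pt "0.2145 0.31 0.0185 0 0 -90 0.45" --pt "0.2145 0.31 0.0185 0 0 -90 0.45"

```text
clock: 4.15
position: [0.5895, 0.1604, 0.2317]
tool_rot: [-0.001, -0.208, 0.978, 0.001]
wrist_force: [-0.9, -0.8, -0.2]
gripper_width: 0.449
finger_force: 0.0
```

```bash
python3 - <<'E'
from h import *
st();print(sh([.5879,.1594,.172]))
p=bot.camera("side");cv2.imwrite("pics/s3.png",cv2.resize(p["frame"][80:280,200:440],None,fx=3,fy=3)[:,:,::-1])
E
```

```text
t 4.15 pos [0.5895 0.1604 0.2317] press [ 41.6458 119.4671 231.7018] yaw -155.97491581064367 z [-0.0032  0.001  -1.    ] F [-0.8879 -0.8338 -0.2338] g 0.448866087774951 0.0 j [ 0.1553  0.2757  0.3122  1.6103  0.0014 -0.2641]
[ 0.0017 -0.0004  0.0597]
```

View pics/s3.png

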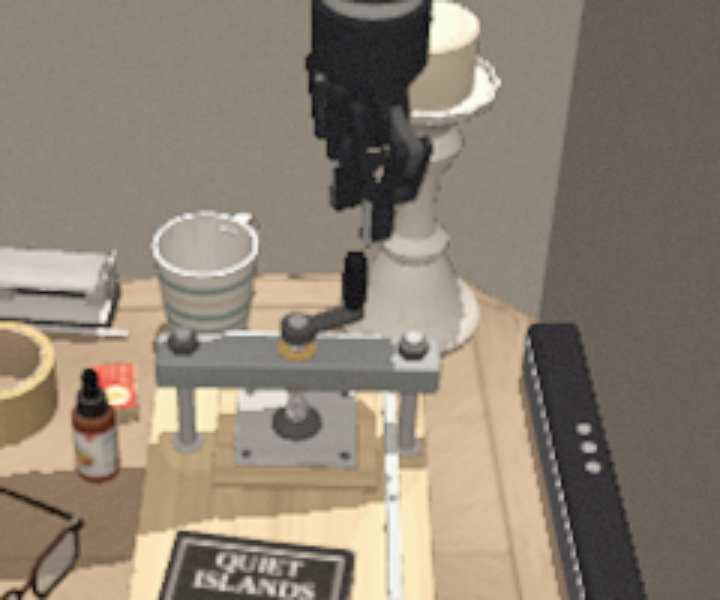

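send_rows --pt "0.0017 0 0.02 0 0 0 0.45" --pt "0.0017 0 0.04 0 0 0 0.45" --pt "0.0017 0 0.06 0 0 0 0.45" --pt "0.0017 0 0.06 0 0 0 0.45" --pt "0.0017 0 0.06 0 0 0 0.1" --pt "0.0017 0 0.06 0 0 0 0.1" --pt "0.0017 0 0.06 0 0 0 0.1" --pt "0.0017 0 0.06 0 0 0 0.1" --force 30

```text
clock: 5.0
position: [0.5875, 0.1561, 0.1761]
tool_rot: [0.0, -0.205, 0.979, -0.0]
wrist_force: [-1.4, -1.1, 2.3]
gripper_width: 0.212
finger_force: 30.2
```

```bash
python3 - <<'E'
from h import *
st()
p=bot.camera("top");m=bot.cut_out(p,"crank_handle");print([(a["score"],np.argwhere(a["pixels"]).mean(0)) for a in m])
cv2.imwrite("pics/t4.png",cv2.resize(p["frame"][100:250,170:330],None,fx=4,fy=4)[:,:,::-1])
# circle waypoints in tool frame: start angle 24deg about screw
c=np.array([.5468,.1411]);pos=bot.observe()["position"];a0=np.arctan2(*(pos[:2]-c)[::-1]);print(np.degrees(a0),np.hypot(*(pos[:2]-c)))
E
```

```text
t 5.0 pos [0.5875 0.1561 0.1761] press [ 39.8775 115.0628 176.1052] yaw -156.3173748306667 z [ 0.001  -0.0005 -1.    ] F [-1.4483 -1.0877  2.2806] g 0.21165899127333113 30.150323510169983 j [ 0.1498  0.2597  0.1827  1.4928 -0.0007 -0.2636]
[(0.6, array([179.7657, 311.921 ]))]
20.243151881822577 0.043439174908843144
```

send_rows --pt "0.0007 0.0078 -0.0002 0 0 0 0.1" --pt "0.0027 0.0154 -0.0004 0 0 0 0.1" --pt "0.006 0.0225 -0.0007 0 0 0 0.1" --pt "0.0105 0.0289 -0.0009 0 0 0 0.1" --pt "0.0161 0.0345 -0.0011 0 0 0 0.1" --pt "0.0225 0.039 -0.0013 0 0 0 0.1" --pt "0.0296 0.0423 -0.0016 0 0 0 0.1" --pt "0.0372 0.0443 -0.0018 0 0 0 0.1" --pt "0.045 0.045 -0.002 0 0 0 0.1" --pt "0.0528 0.0443 -0.0022 0 0 0 0.1" --pt "0.0604 0.0423 -0.0024 0 0 0 0.1" --pt "0.0675 0.039 -0.0027 0 0 0 0.1"

```text
clock: 6.3
position: [0.5093, 0.1671, 0.1787]
tool_rot: [0.001, -0.206, 0.978, 0.002]
wrist_force: [-1.3, 2.3, 6.6]
gripper_width: 0.209
finger_force: 30.8
```

```bash
python3 - <<'E'
from h import *
st();c=np.array([.5468,.1411]);d=bot.observe()["position"][:2]-c;print(np.degrees(np.arctan2(d[1],d[0])),np.hypot(*d))
E
```

```text
t 6.3 pos [0.5093 0.1671 0.1787] press [-38.8227 122.0701 178.7493] yaw -156.1887200662112 z [ 0.0014  0.0043 -1.    ] F [-1.2932  2.316   6.6253] g 0.20907512985759813 30.821548104286194 j [ 0.1897  0.0696 -0.0262  1.4728  0.004  -0.2259]
145.31210071594128 0.045634545499566574
```

send_rows --pt "0.012 -0.0101 -0.001 0 0 0 0.1" --pt "0.0198 -0.0236 -0.0015 0 0 0 0.1" --pt "0.0225 -0.039 -0.002 0 0 0 0.1" --pt "0.0198 -0.0544 -0.0025 0 0 0 0.1" --pt "0.012 -0.0679 -0.0029 0 0 0 0.1" --pt "0 -0.078 -0.0033 0 0 0 0.1" --pt "-0.0147 -0.0833 -0.0038 0 0 0 0.1" --pt "-0.0303 -0.0833 -0.0042 0 0 0 0.1" --pt "-0.045 -0.078 -0.0046 0 0 0 0.1" --pt "-0.057 -0.0679 -0.005 0 0 0 0.1" --pt "-0.0648 -0.0544 -0.0054 0 0 0 0.1" --pt "-0.0675 -0.039 -0.0058 0 0 0 0.1"

```text
clock: 7.5
position: [0.588, 0.1554, 0.1839]
tool_rot: [-0.001, -0.205, 0.979, -0.002]
wrist_force: [-3.9, -2.9, 9.0]
gripper_width: 0.213
finger_force: 31.1
```

```bash
python3 - <<'E'
from h import *
st();c=np.array([.5468,.1411]);d=bot.observe()["position"][:2]-c;print(np.degrees(np.arctan2(d[1],d[0])),np.hypot(*d))
E
```

```text
t 7.5 pos [0.588  0.1554 0.1839] press [ 40.3662 114.3717 183.9038] yaw -156.35844444970405 z [-0.0008 -0.0033 -1.    ] F [-3.9383 -2.8917  8.9843] g 0.21273582192059734 31.07696235179901 j [ 0.1497  0.2625  0.2014  1.511  -0.0031 -0.263 ]
19.142347928065842 0.04358684760746185
```

send_rows --pt "0.0027 0.0154 -0.0004 0 0 0 0.1" --pt "0.0105 0.0289 -0.0009 0 0 0 0.1" --pt "0.0225 0.039 -0.0013 0 0 0 0.1" --pt "0.0372 0.0443 -0.0018 0 0 0 0.1" --pt "0.0528 0.0443 -0.0022 0 0 0 0.1" --pt "0.0675 0.039 -0.0027 0 0 0 0.1" --pt "0.0795 0.0289 -0.0031 0 0 0 0.1" --pt "0.0873 0.0154 -0.0036 0 0 0 0.1" --pt "0.09 0 -0.004 0 0 0 0.1" --pt "0.0873 -0.0154 -0.0044 0 0 0 0.1" --pt "0.0795 -0.0289 -0.0049 0 0 0 0.1" --pt "0.0675 -0.039 -0.0053 0 0 0 0.1"

```text
clock: 8.7
position: [0.5426, 0.0947, 0.1894]
tool_rot: [0.001, -0.205, 0.979, 0.002]
wrist_force: [-0.7, 10.2, 7.9]
gripper_width: 0.213
finger_force: 31.0
```

send_rows --pt "-0.0147 -0.0053 -0.0004 0 0 0 0.1" --pt "-0.0303 -0.0053 -0.0009 0 0 0 0.1" --pt "-0.045 0 -0.0013 0 0 0 0.1" --pt "-0.057 0.0101 -0.0018 0 0 0 0.1" --pt "-0.0648 0.0236 -0.0022 0 0 0 0.1" --pt "-0.0675 0.039 -0.0027 0 0 0 0.1" --pt "-0.0648 0.0544 -0.0031 0 0 0 0.1" --pt "-0.057 0.0679 -0.0036 0 0 0 0.1" --pt "-0.045 0.078 -0.004 0 0 0 0.1" --pt "-0.0303 0.0833 -0.0044 0 0 0 0.1" --pt "-0.0147 0.0833 -0.0049 0 0 0 0.1" --pt "0 0.078 -0.0053 0 0 0 0.1"

```text
clock: 9.9
position: [0.5094, 0.1672, 0.1947]
tool_rot: [0.0, -0.207, 0.978, 0.002]
wrist_force: [-1.3, 3.7, 7.7]
gripper_width: 0.211
finger_force: 31.0
```

```bash
python3 - <<'E'
from h import *
st();c=np.array([.5468,.1411]);d=bot.observe()["position"][:2]-c;print(np.degrees(np.arctan2(d[1],d[0])),np.hypot(*d))
E
```

```text
t 9.9 pos [0.5094 0.1672 0.1947] press [-38.667  122.1641 194.7004] yaw -156.15589915067167 z [-0.0007  0.0045 -1.    ] F [-1.2734  3.7012  7.7417] g 0.21076800961936826 31.03251278400421 j [ 0.1894  0.0707  0.0065  1.5065  0.0045 -0.2267]
145.10844495333583 0.04555206858013704
```

Going well (2⅓ turns). Another 240°, then check the gap.

send_rows --pt "0.012 -0.0101 -0.0004 0 0 0 0.1" --pt "0.0198 -0.0236 -0.0009 0 0 0 0.1" --pt "0.0225 -0.039 -0.0013 0 0 0 0.1" --pt "0.0198 -0.0544 -0.0018 0 0 0 0.1" --pt "0.012 -0.0679 -0.0022 0 0 0 0.1" --pt "0 -0.078 -0.0027 0 0 0 0.1" --pt "-0.0147 -0.0833 -0.0031 0 0 0 0.1" --pt "-0.0303 -0.0833 -0.0036 0 0 0 0.1" --pt "-0.045 -0.078 -0.004 0 0 0 0.1" --pt "-0.057 -0.0679 -0.0044 0 0 0 0.1" --pt "-0.0648 -0.0544 -0.0049 0 0 0 0.1" --pt "-0.0675 -0.039 -0.0053 0 0 0 0.1"

```text
clock: 11.1
position: [0.588, 0.1553, 0.1999]
tool_rot: [-0.001, -0.205, 0.979, -0.002]
wrist_force: [-3.9, -3.3, 10.5]
gripper_width: 0.212
finger_force: 31.1
```

```bash
python3 - <<'E'
from h import *
st()
p=bot.camera("side")
for x in(-60,0,60):
  print(x,[px(p,P2W([x,40,22+g+t]))[0] for g,t in((0,0),(28,0),(28,13),(34,0),(34,13))])
print(bot.spot_point(p,"crank_handle")and [(round(d["score"],2),w(p,d["at"])) for d in bot.spot_point(p,"crank_handle")])
im=cv2.resize(p["frame"][150:270,240:370],None,fx=5,fy=5)
cv2.imwrite("pics/s5.png",im[:,:,::-1])
E
```

```text
t 11.1 pos [0.588  0.1553 0.1999] press [ 40.3854 114.3231 199.8821] yaw -156.3597805815446 z [-0.0008 -0.0035 -1.    ] F [-3.8735 -3.2984 10.4808] g 0.21217304993785668 31.135786771774292 j [ 0.1497  0.2625  0.2331  1.5427 -0.0033 -0.2629]
-60 [array([270.6484, 245.9128]), array([270.3495, 236.7567]), array([270.2075, 232.4051]), array([270.2843, 234.7563]), array([270.1412, 230.3745])]
0 [array([298.0431, 246.6016]), array([298.1842, 237.4331]), array([298.2513, 233.0753]), array([298.215 , 235.4299]), array([298.2826, 231.0418])]
60 [array([325.5787, 247.2954]), array([326.1642, 238.1141]), array([326.4426, 233.7499]), array([326.2922, 236.108 ]), array([326.5726, 231.7134])]
[(0.38, array([0.5874, 0.1565, 0.1883]))]
```

View pics/s5.png

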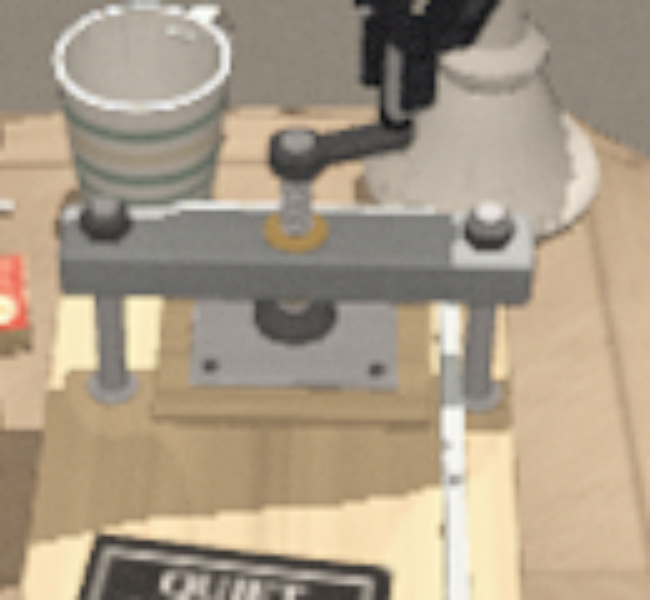

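send_rows --pt "0 0 0 0 0 0 0.45" --pt "0 0 0 0 0 0 0.45" --pt "0 0 0 0 0 0 0.45" --pt "0 0 -0.02 0 0 0 0.45" --pt "0 0 -0.045 0 0 0 0.45" --pt "0 0 -0.07 0 0 0 0.45" --pt "0 0 -0.07 0 0 8 0.45" --pt "0 0 -0.07 0 0 16 0.6" --pt "0 0 -0.07 0 0 24 0.8" --pt "0 0 -0.07 0 0 26.6 1"

```text
clock: 12.25
position: [0.5874, 0.156, 0.2682]
tool_rot: [-0.001, 0.027, 1.0, -0.0]
wrist_force: [0.3, -0.0, -0.2]
gripper_width: 0.915
finger_force: 0.0
```

```bash
python3 - <<'E'
from h import *
st();t=P2W([-137,-120,0]);
for z in(.2,.048): t[2]=z;print(t,sh(t))
print("yaw target",177.1)
E
```

```text
t 12.25 pos [0.5874 0.156  0.2682] press [ 39.7714 114.9578 268.2061] yaw 176.87970574302835 z [-0.0016 -0.0006 -1.    ] F [ 0.2789 -0.0036 -0.2121] g 0.9151938470570098 0.0 j [ 0.1495  0.2775  0.3872  1.6822 -0.0004  0.2039]
[ 0.399  -0.0697  0.2   ] [ 0.1757 -0.2356  0.0686]
[ 0.399  -0.0697  0.048 ] [ 0.1755 -0.2355  0.2206]
yaw target 177.1
```

send_rows --pt "0.024 -0.032 0 0 0 0 1" --pt "0.05 -0.067 0 0 0 0 1" --pt "0.075 -0.1 0 0 0 0 1" --pt "0.1 -0.134 0.02 0 0 0 1" --pt "0.125 -0.168 0.045 0 0 0 1" --pt "0.15 -0.201 0.07 0 0 0 1" --pt "0.1757 -0.2356 0.095 0 0 0 1" --pt "0.1757 -0.2356 0.13 0 0 0 1" --pt "0.1757 -0.2356 0.165 0 0 0 1" --pt "0.1757 -0.2356 0.195 0 0 0 1" --pt "0.1757 -0.2356 0.2206 0 0 0 1" --pt "0.1757 -0.2356 0.2206 0 0 0 1"

```text
clock: 13.45
position: [0.3958, -0.0689, 0.044]
tool_rot: [-0.005, 0.026, 1.0, 0.001]
wrist_force: [-0.2, -0.1, -0.2]
gripper_width: 1.003
finger_force: 0.0
```

```bash
python3 - <<'E'
from h import *
st()
p=bot.camera("side");cv2.imwrite("pics/s6.png",cv2.resize(p["frame"][210:400,170:370],None,fx=3,fy=3)[:,:,::-1])
E
```

```text
t 13.45 pos [ 0.3958 -0.0689  0.044 ] press [-140.2567 -119.3042   44.0211] yaw 177.06722308182853 z [-0.0095  0.003  -1.    ] F [-0.2219 -0.1079 -0.2436] g 1.002580217256182 0.0 j [-0.3394 -0.2086 -0.5616  1.2278 -0.0003 -0.2882]
```

View pics/s6.png

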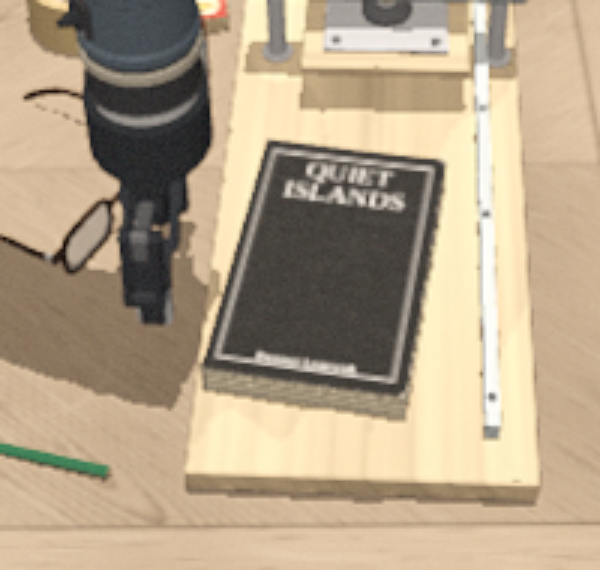

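```bash
python3 - <<'E'
from h import *
st();p=bot.camera("side")
for y in(-46,-52):
  for z in (.022,.026,.030,.035): print(y,z,px(p,P2W([-140,-119+y,z*1000]))[0])
st()
E
```

```text
t 13.5 pos [ 0.3976 -0.0694  0.0464] press [-138.4341 -119.7424   46.3985] yaw 177.07614564483316 z [-0.0057  0.0018 -1.    ] F [ 0.0481 -1.3278  0.1878] g 0.9972855391918167 0.0 j [-0.3392 -0.21   -0.5578  1.229  -0.0002 -0.2881]
-46 0.022 [222.6342 321.0259]
-46 0.026 [222.462  319.7423]
-46 0.03 [222.2889 318.452 ]
-46 0.035 [222.0713 316.8297]
-52 0.022 [222.2389 323.5931]
-52 0.026 [222.0649 322.3105]
-52 0.03 [221.8901 321.0212]
-52 0.035 [221.6702 319.4002]
t 13.55 pos [ 0.3994 -0.0699  0.0483] press [-136.6644 -120.1692   48.2624] yaw 177.08824739906186 z [-0.0019  0.0005 -1.    ] F [ 0.651  -0.0172 -0.1199] g 0.9997311804832989 0.0 j [-0.339  -0.2111 -0.5548  1.229  -0.0002 -0.2882]
```

send_rows --pt "-0.006 0 0.008 0 0 0 1" --pt "-0.014 0 0.008 0 0 0 1" --pt "-0.02 0 0.008 0 0 0 1" --pt "-0.025 0 0.008 0 0 0 1" --pt "-0.03 0 0.008 0 0 0 1" --pt "-0.034 0 0.008 0 0 0 1" --pt "-0.038 0 0.008 0 0 0 1" --pt "-0.042 0 0.008 0 0 0 1" --pt "-0.046 0 0.008 0 0 0 1" --pt "-0.05 0 0.008 0 0 0 1" --pt "-0.053 0 0.008 0 0 0 1" --pt "-0.056 0 0.008 0 0 0 1"

```text
clock: 14.75
position: [0.4559, -0.0725, 0.0406]
tool_rot: [-0.0, 0.025, 1.0, 0.0]
wrist_force: [-2.9, 0.5, 2.5]
gripper_width: 1.003
finger_force: 1.6
```

```bash
cat >> h.py <<'E'
def book(n="side"):
    for n in ("top","side"):
        p=bot.camera(n);r=bot.cut_out(p,"book")
        if not r: print("no book");continue
        c=max(cv2.findContours(r[0]["pixels"].astype(np.uint8),0,2)[0],key=cv2.contourArea)[:,0]
        P=np.array([W2P(a)[:2] for a in ray(p,c,.046)]);print(n,r[0]["score"],"book press mm",cv2.minAreaRect(P.astype(np.float32)),"min",P.min(0),"max",P.max(0))
E
python3 - <<'E'
from h import *
st();book()
E
```

```text
t 14.75 pos [ 0.4559 -0.0725  0.0406] press [ -80.0731 -119.8525   40.5813] yaw 177.12970726772394 z [-0.0007  0.0008 -1.    ] F [-2.9099  0.4854  2.5395] g 1.0032550914753933 1.56843613833189 j [-0.3034 -0.0511 -0.4277  1.195   0.0006 -0.2533]
top 0.92 book press mm ((-3.2937355041503906, -81.29788970947266), (136.2144317626953, 127.98326110839844), 89.97747802734375) min [ -67.2596 -149.4287] max [ 60.7172 -13.1859]
no book
```

send_rows --pt "-0.002 0 0 0 0 0 1" --pt "-0.0035 0 0 0 0 0 1" --pt "-0.005 0 0 0 0 0 1" --pt "-0.006 0 0 0 0 0 1" --pt "-0.006 0 0 0 0 0 1"

```text
clock: 15.45
position: [0.4622, -0.0731, 0.0406]
tool_rot: [0.0, 0.025, 1.0, 0.0]
wrist_force: [-1.5, 0.5, 0.6]
gripper_width: 0.999
finger_force: 0.8
```

```bash
python3 - <<'E'
from h import *
st();book()
E
```

```text
t 15.45 pos [ 0.4622 -0.0731  0.0406] press [ -73.771  -120.1539   40.5665] yaw 177.10635684307584 z [ 0.0003  0.0001 -1.    ] F [-1.4997  0.4907  0.6063] g 0.9991705894559219 0.8097182493656874 j [-0.3004 -0.0356 -0.4128  1.1933  0.0002 -0.2499]
top 0.72 book press mm ((4.8784637451171875, -80.91524505615234), (124.9798355102539, 137.0457000732422), 2.4821465015411377) min [ -60.4181 -147.1108] max [ 69.2098 -13.4247]
side 0.76 book press mm ((2.6225509643554688, -118.65912628173828), (214.50177001953125, 128.9038543701172), 89.79403686523438) min [ -62.0745 -225.7139] max [ 67.1492 -11.3857]
```

send_rows --pt "-0.001 0 0 0 0 0 1" --pt "-0.002 0 0 0 0 0 1" --pt "-0.003 0 0 0 0 0 1" --pt "-0.003 0 0 0 0 0 1"

```text
clock: 16.05
position: [0.4625, -0.0731, 0.0405]
tool_rot: [-0.003, 0.025, 1.0, -0.0]
wrist_force: [-8.1, 0.6, 6.4]
gripper_width: 0.999
finger_force: 4.2
```

```bash
python3 - <<'E'
from h import *
st()
E
```

```text
t 16.05 pos [ 0.4625 -0.0731  0.0405] press [ -73.4208 -120.1388   40.5316] yaw 177.08900569507134 z [-0.0056  0.     -1.    ] F [-8.127   0.5916  6.3783] g 0.9991505848651939 4.216493144631386 j [-0.2991 -0.0285 -0.4059  1.1987 -0.0016 -0.2483]
```

send_rows --pt "0.008 0 0 0 0 0 1" --pt "0.016 0 -0.01 0 0 0 1" --pt "0.016 0 -0.04 0 0 0 1" --pt "0.016 -0.01 -0.07 0 0 8 1" --pt "0.01 -0.02 -0.08 0 0 16 1" --pt "0 -0.035 -0.08 0 0 24 1" --pt "-0.01 -0.05 -0.08 0 0 32 1" --pt "-0.025 -0.07 -0.08 0 0 40 1" --pt "-0.04 -0.09 -0.08 0 0 48 1" --pt "-0.055 -0.11 -0.08 0 0 56 1" --pt "-0.07 -0.125 -0.08 0 0 64 1" --pt "-0.077 -0.125 -0.08 0 0 72 1"

```text
clock: 17.25
position: [0.537, -0.2045, 0.1217]
tool_rot: [0.002, 0.611, 0.791, 0.0]
wrist_force: [0.7, -0.1, -0.1]
gripper_width: 1.0
finger_force: 0.0
```

```bash
python3 - <<'E'
from h import *
st();t=P2W([4,-246,40]);print(sh(t));book()
E
```

```text
t 17.25 pos [ 0.537  -0.2045  0.1217] press [   7.5836 -247.6172  121.6883] yaw 104.64180856783553 z [ 0.0033 -0.0021 -1.    ] F [ 0.6541 -0.0516 -0.0733] g 1.0001465304816601 0.0 j [-0.4804  0.1831 -0.0155  1.3684 -0.0003  0.8349]
[ 0.0029 -0.0031  0.0817]
top 0.77 book press mm ((2.8303146362304688, -111.00057220458984), (195.73342895507812, 132.84027099609375), 89.84680938720703) min [ -63.4243 -208.8911] max [ 69.4865 -13.2126]
side 0.76 book press mm ((15.302921295166016, -186.0118408203125), (75.81156921386719, 99.42924499511719), 89.80171966552734) min [ -34.5248 -224.0126] max [  65.0249 -148.1831]
```

send_rows --pt "0.001 -0.001 0.015 0 0 7 1" --pt "0.002 -0.002 0.035 0 0 14 1" --pt "0.0029 -0.0031 0.055 0 0 17.5 1" --pt "0.0029 -0.0031 0.072 0 0 17.5 1" --pt "0.0029 -0.0031 0.0817 0 0 17.5 1" --pt "0.0029 -0.0031 0.0817 0 0 17.5 1" --pt "0.0029 -0.0031 0.0817 0 0 17.5 1"

```text
clock: 18.15
position: [0.5319, -0.2, 0.0396]
tool_rot: [0.0, 0.721, 0.693, 0.0]
wrist_force: [0.7, -0.8, -0.1]
gripper_width: 1.002
finger_force: 0.0
```

```bash
python3 - <<'E'
from h import *
st()
E
```

```text
t 18.15 pos [ 0.5319 -0.2     0.0396] press [   2.2913 -243.3468   39.6031] yaw 87.66090951026038 z [ 0.0007 -0.0004 -1.    ] F [ 0.7392 -0.8052 -0.0876] g 1.0019743064218884 0.0 j [-0.4776  0.2193 -0.141   1.2097  0.      1.1341]
```

send_rows --pt "0.01 0.0001 0 0 0 0.5 1" --pt "0.018 0.0002 0 0 0 0.5 1" --pt "0.023 0.0002 0 0 0 0.5 1" --pt "0.028 0.0003 0 0 0 0.5 1" --pt "0.035 0.0003 0 0 0 0.5 1" --pt "0.044 0.0004 0 0 0 0.5 1" --pt "0.054 0.0005 0 0 0 0.5 1" --pt "0.064 0.0006 0 0 0 0.5 1" --pt "0.074 0.0007 0 0 0 0.5 1" --pt "0.084 0.0008 0 0 0 0.5 1" --pt "0.093 0.0009 0 0 0 0.5 1" --pt "0.1 0.001 0 0 0 0.5 1"

```text
clock: 19.35
position: [0.5368, -0.0991, 0.0388]
tool_rot: [-0.0, 0.725, 0.689, -0.0]
wrist_force: [0.0, -3.8, 2.7]
gripper_width: 1.001
finger_force: 1.4
```

```bash
python3 - <<'E'
from h import *
st();book()
E
```

```text
t 19.35 pos [ 0.5368 -0.0991  0.0388] press [   2.1161 -142.362    38.7934] yaw 87.14018942330628 z [-0.0003  0.0001 -1.    ] F [ 0.0252 -3.8454  2.6886] g 1.0010529125834444 1.4426479116082191 j [-0.3054  0.1656 -0.2047  1.2009  0.      1.3153]
top 0.58 book press mm ((2.5088882446289062, -44.708534240722656), (175.7093963623047, 132.73304748535156), 89.9708480834961) min [ -63.8482 -132.5454] max [68.8935 43.1773]
side 0.87 book press mm ((2.2663650512695312, -130.30703735351562), (37.0789680480957, 82.7918930053711), 88.49186706542969) min [ -39.1218 -149.1376] max [  43.4546 -111.2632]
```

send_rows --pt "0.006 0 0 0 0 0 1" --pt "0.015 0 0 0 0 0 1" --pt "0.025 0 0 0 0 0 1" --pt "0.035 0 0 0 0 0 1" --pt "0.045 0 0 0 0 0 1" --pt "0.054 0 0 0 0 0 1" --pt "0.062 0 0 0 0 0 1" --pt "0.069 0 0 0 0 0 1" --pt "0.075 0 0 0 0 0 1" --pt "0.08 0 0 0 0 0 1" --pt "0.084 0 0 0 0 0 1" --pt "0.084 0 0 0 0 0 1"

```text
clock: 20.75
position: [0.5413, -0.0155, 0.039]
tool_rot: [-0.0, 0.725, 0.689, 0.0]
wrist_force: [0.1, 0.3, 0.3]
gripper_width: 1.0
finger_force: 0.0
```

```bash
python3 - <<'E'
from h import *
st();book()
E
```

```text
t 20.75 pos [ 0.5413 -0.0155  0.039 ] press [  2.3623 -58.6914  39.0073] yaw 87.13582741069915 z [ 0.0002  0.0009 -1.    ] F [0.0838 0.2649 0.3093] g 0.9999842372919424 0.0 j [-0.1531  0.154  -0.2174  1.1993  0.0009  1.4677]
top 0.69 book press mm ((1.625274658203125, 14.556867599487305), (57.017555236816406, 133.68016052246094), 85.7349853515625) min [-63.2833 -17.192 ] max [67.3037 47.6657]
side 0.82 book press mm ((2.7904396057128906, -47.10441970825195), (40.753177642822266, 83.28752899169922), 87.96300506591797) min [-39.0504 -67.0336] max [ 44.1448 -26.065 ]
```

send_rows --pt "0.002 0 0 0 0 0 1" --pt "0.004 0 0 0 0 0 1" --pt "0.006 0 0 0 0 0 1" --pt "0.008 0 0 0 0 0 1"

```text
clock: 21.35
position: [0.5417, -0.0084, 0.039]
tool_rot: [0.0, 0.725, 0.689, -0.0]
wrist_force: [0.5, -1.2, 0.3]
gripper_width: 1.0
finger_force: 1.0
```

send_rows --pt "0.001 0 0 0 0 0 1" --pt "0.002 0 0 0 0 0 1"

```text
clock: 21.55
position: [0.5418, -0.0063, 0.039]
tool_rot: [0.0, 0.725, 0.689, -0.0]
wrist_force: [0.1, -2.6, 0.9]
gripper_width: 0.999
finger_force: 1.1
```

send_rows --pt "0.001 0 0 0 0 0 1" --pt "0.002 0 0 0 0 0 1"

```text
clock: 21.75
position: [0.5419, -0.0043, 0.039]
tool_rot: [0.0, 0.725, 0.689, -0.0]
wrist_force: [-0.1, -2.0, 1.5]
gripper_width: 0.998
finger_force: 1.2
```

send_rows --pt "0.001 0 0 0 0 0 1" --pt "0.002 0 0 0 0 0 1"

```text
clock: 21.95
position: [0.5419, -0.0028, 0.039]
tool_rot: [0.001, 0.725, 0.689, -0.001]
wrist_force: [-0.6, -4.1, 1.8]
gripper_width: 0.999
finger_force: 2.3
```

send_rows --pt "0.001 0 0 0 0 0 1" --pt "0.002 0 0 0 0 0 1"

```text
clock: 22.15
position: [0.542, -0.0015, 0.0391]
tool_rot: [0.001, 0.725, 0.689, -0.001]
wrist_force: [-0.8, -7.1, 1.8]
gripper_width: 0.998
finger_force: 3.4
```

send_rows --pt "0.001 0 0 0 0 0 1" --pt "0.002 0 0 0 0 0 1"

```text
clock: 22.35
position: [0.5421, -0.0003, 0.0391]
tool_rot: [0.002, 0.725, 0.689, -0.002]
wrist_force: [-0.9, -8.8, 1.6]
gripper_width: 1.0
finger_force: 4.3
```

send_rows --pt "0.001 0 0 0 0 0 1" --pt "0.002 0 0 0 0 0 1" --pt "0.002 0 0 0 0 0 1"

```text
clock: 22.65
position: [0.542, 0.001, 0.0391]
tool_rot: [0.002, 0.725, 0.689, -0.002]
wrist_force: [-1.3, -9.6, 2.3]
gripper_width: 0.999
finger_force: 4.9
```

```bash
python3 - <<'E'
from h import *
st();book()
E
```

```text
t 22.65 pos [0.542  0.001  0.0391] press [  2.2734 -42.1293  39.0936] yaw 87.03498776356292 z [-0.0006 -0.0064 -1.    ] F [-1.3234 -9.5773  2.3293] g 0.9992830747906566 4.861073344945908 j [-0.1184  0.1558 -0.2152  1.1997 -0.0064  1.5042]
top 0.57 book press mm ((2.8130760192871094, 29.48305892944336), (26.862905502319336, 129.08006286621094), 87.68360900878906) min [-61.1397  14.6296] max [67.3037 45.4214]
side 0.61 book press mm ((3.1159706115722656, -29.302295684814453), (82.46076965332031, 42.080074310302734), 2.10530161857605) min [-38.3349 -51.2347] max [44.279  -7.4589]
```

send_rows --pt "0 0 0 0 0 0 1" --pt "0 0 0 0 0 0 1" --pt "0 0 0 0 0 0 1" --pt "0 0 0 0 0 0 1" --pt "0 0 0 0 0 0 1" --pt "0 0 0 0 0 0 1"

```text
clock: 23.45
position: [0.5421, 0.001, 0.0391]
tool_rot: [0.002, 0.725, 0.689, -0.002]
wrist_force: [-1.1, -9.4, 2.8]
gripper_width: 1.003
finger_force: 4.8
```

```bash
python3 - <<'E'
from h import *
st();p=bot.camera("top");q=bot.camera("side")
cv2.imwrite("pics/f.png",np.hstack([cv2.resize(p["frame"][110:260,170:330],(400,375)),cv2.resize(q["frame"][150:300,200:360],(400,375))])[:,:,::-1]);st()
E
```

```text
t 23.45 pos [0.5421 0.001  0.0391] press [  2.3259 -42.1318  39.1329] yaw 87.03188577565413 z [-0.0005 -0.0062 -1.    ] F [-1.1265 -9.3959  2.7546] g 1.0031959344694816 4.801661856472492 j [-0.1185  0.1558 -0.2151  1.1996 -0.0062  1.5041]
t 23.55 pos [0.5421 0.001  0.0391] press [  2.3125 -42.1281  39.1215] yaw 87.03177716676333 z [-0.0005 -0.0061 -1.    ] F [-1.5218 -9.3021  2.0183] g 1.0017105002460336 4.803040958940983 j [-0.1185  0.1558 -0.2152  1.1996 -0.0061  1.5041]
```

View pics/f.png

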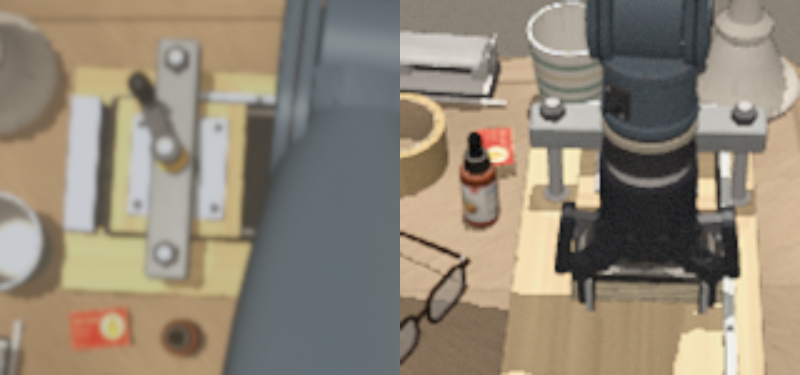

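The final picture shows the book through under the platen and against the cushion (left panel, about x 106). Both fingertips rest on its rear end (right panel, about (590,285) and (710,285)), and the other things are where they were. The force is steady, so I am handing in.

```bash
python3 -c "
from workcell import bot
print(bot.job_done())"
```

```text
the job is handed in; nothing more can be done
None
```

I handed the job in at about 24 s with the platen wound up to a gap of roughly 34 mm, and the book square along the guide under it. The fingers were still holding it against the cushion at an estimated 7.5 N, and nothing else on the desk had visibly moved; the hand-in returned no verdict.

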